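Find the bag clip with the tired spring

ROBOT

A 6-joint arm with a two-finger parallel gripper is mounted at the origin on the work surface. World frame = base frame: x ahead of the robot, y to its left, z up, the work surface at z = 0. Lengths are in m, angles in rad, forces in N, time in s.
With the tool pointing down it reaches from about 0.35 to 0.775 m from the base axis. Payload 7.3 kg.
Tool frame: the origin (TCP) lies midway between the tips of the shut fingers; the grasp point (between the pads) lies 19 mm behind it; z points along the fingers, y is the line along which they close (so a half turn about z gives the same grasp; the last joint's range is limited). The gripper opens to 92 mm and grips with 3 to 60 N. Pads are 19 mm wide; open, the fingers measure 130 mm over their backs; the gripper's body (75 mm by 190 mm) begins 47 mm behind the grasp point.
Start: joints at [-1.343, 0.342, 1.524, -0, 1.275, -0.146], TCP at [0.192, -0.489, 0.227] pointing down, gripper open.
Joint ranges: [-2.53, 2.53], [-0.77, 2.02], [0.04, 2.7], [-1, 4.14], [0.28, 2.66], [-3.11, 3.11]. Speed limits (rad/s): [2.57, 2.57, 3.14, 3.14, 3.14, 3.14].

INTERFACE

Orientations are given as [roll, pitch, yaw] about the fixed x, y, z axes, in that order (R = Rz(yaw) Ry(pitch) Rx(roll)).
In Python, from cell import monitor, vision, workorder gives the robot as it stands.
- The arm moves only by the tool move_arm, never from a script. Its argument "rows" is a list of rows, each a list of 5 numbers: the shift along the world's x, y, z in mm, then the turn about the world's z in rad, then the closure, from -1 (fully open) to 1 (shut). A call has 1 to 12 rows; each row shifts and turns the commanded pose from where the row before left it; what a row does not reach is not made up. A row lasts 1/10 s, in which the tool goes at most 50 mm and 8.59 degrees, less where a joint would pass 70% of its speed; a pose out of reach is approached as far as the arm can. A call is refused whole if a number of a shift passes 50 or a number of a turn 0.15, either way. A call with a gripper value outside its range is refused whole. The fingers move at their own pace and stop on an object; "newtons" is the grip in N (left out, the last holds). Time passes only in rows, so rows that do not move let the fingers close. It gives the time, the measured TCP pose, the force, the opening and the grip force at its end, in the units of the state.
- monitor.observe(): the state, without advancing time (a new reading comes with each control period).
- vision.read_camera(name): name is "scene" or "top" or "wrist"; returns the picture (480x640x3 uint8, red, green, blue); there is no depth.
- vision.get_calibration(name): a dict with "K" (3x3 intrinsics, pixels), "k1" (the pictures are not rectified: a ray, as slopes to the right and down, at radius r is drawn at 1 + k1 r^2 times it, then the intrinsics apply), "T" (4x4, takes a point from camera to world coordinates); the wrist camera has in their place "mount" (4x4, takes a point from camera to tool coordinates, whose origin is the TCP and whose axes are the flange's). Camera axes: x right, y up, looking along -z (the intrinsics and any distortion apply to the point x, -y, -z); pixel columns grow to the right and rows downward; lengths in m; the calibration is good to about 2 mm. A picture is of the moment at which its call begins: read the wrist's pose just before it. get_calibration takes no time and is no camera call.
- workorder.hand_in(): hands the job in; it is judged then, once.
The state is a dict: "time": time; "qpos": joint angles; "qvel": joint speeds; "joint_efforts": joint torques, N m; "tool_pos": TCP position; "tool_rot": TCP orientation; "contact_force": force on the tool from outside, world axes, zero at the start; "torque": the same for the moment, N m; "opening": finger opening in m; "grip_force": force on a finger pad.
Only numpy, scipy, OpenCV 4.12 (cv2) and the standard library are available. Lean on these libraries where they do the work, as an engineer would, in place of code of your own. Each camera call takes 0.05 s, during which the arm holds its last target. There are 200 camera calls.

TASK

One of the three look-alike wooden bag clips lying side by side on the oak shelf has a tired spring. Press the thumb lever of each clip right down to its stop and let it up again, to feel which is the weak one; then slide that clip along the shelf, without lifting it, until all of it lies inside the steel dustpan. Leave the two firm clips and everything else where they are.

Things in the scene. Friction and masses are not known exactly. Their poses are not given: they have to be found in the camera images.
- clip_a: One of three bag clips that look alike: pale wood, steel coil spring, 0.13 kg, flat and loose on the fixed oak shelf (top at z = 0.060). Origin: centre of the underside of its base, 90 (x) x 50 (y) x 12 mm; +x to the jaw, -x to the thumb-lever end. Whole clip 47 mm high. It slides when its base is pushed.
- clip_a_lever: Sprung thumb lever of clip_a. Origin on its pin, 4 mm to the jaw side of the clip's origin, 23 mm above the underside; at rest its axes are the clip's; pressed, it tilts 0.50 rad about y (pitch -0.50) to its stop. Thumb arm 46 long, 42 wide, rising at 30 deg. One clip of the three is weak: 1.5 N at the press point to start, 3.5 N at the stop, jaw bites with 1.2 N. The others: 8 N, 12 to 13 N, bite 6 to 7 N.
- clip_a_pad (a point): Press point on the top face of the thumb arm of clip_a, 36 mm from the pin; it moves with the lever. At rest it is 26 mm from the clip's origin towards -x and 43 mm above the underside; at the stop 32 mm towards -x and 26 mm above the underside.
- clip_a_jaw (a point): Middle of the jaw end of the base of clip_a (45 mm from its origin along +x, 4 mm above its underside).
- clip_a_heel (a point): Middle of the lever end of the base of clip_a (45 mm from its origin along -x, 4 mm above its underside).
- clip_b: One of three bag clips that look alike: pale wood, steel coil spring, 0.13 kg, flat and loose on the fixed oak shelf (top at z = 0.060). Origin: centre of the underside of its base, 90 (x) x 50 (y) x 12 mm; +x to the jaw, -x to the thumb-lever end. Whole clip 47 mm high. It slides when its base is pushed.
- clip_b_lever: Sprung thumb lever of clip_b. Origin on its pin, 4 mm to the jaw side of the clip's origin, 23 mm above the underside; at rest its axes are the clip's; pressed, it tilts 0.50 rad about y (pitch -0.50) to its stop. Thumb arm 46 long, 42 wide, rising at 30 deg. One clip of the three is weak: 1.5 N at the press point to start, 3.5 N at the stop, jaw bites with 1.2 N. The others: 8 N, 12 to 13 N, bite 6 to 7 N.
- clip_b_pad (a point): Press point on the top face of the thumb arm of clip_b, 36 mm from the pin; it moves with the lever. At rest it is 26 mm from the clip's origin towards -x and 43 mm above the underside; at the stop 32 mm towards -x and 26 mm above the underside.
- clip_b_jaw (a point): Middle of the jaw end of the base of clip_b (45 mm from its origin along +x, 4 mm above its underside).
- clip_b_heel (a point): Middle of the lever end of the base of clip_b (45 mm from its origin along -x, 4 mm above its underside).
- clip_c: One of three bag clips that look alike: pale wood, steel coil spring, 0.13 kg, flat and loose on the fixed oak shelf (top at z = 0.060). Origin: centre of the underside of its base, 90 (x) x 50 (y) x 12 mm; +x to the jaw, -x to the thumb-lever end. Whole clip 47 mm high. It slides when its base is pushed.
- clip_c_lever: Sprung thumb lever of clip_c. Origin on its pin, 4 mm to the jaw side of the clip's origin, 23 mm above the underside; at rest its axes are the clip's; pressed, it tilts 0.50 rad about y (pitch -0.50) to its stop. Thumb arm 46 long, 42 wide, rising at 30 deg. One clip of the three is weak: 1.5 N at the press point to start, 3.5 N at the stop, jaw bites with 1.2 N. The others: 8 N, 12 to 13 N, bite 6 to 7 N.
- clip_c_pad (a point): Press point on the top face of the thumb arm of clip_c, 36 mm from the pin; it moves with the lever. At rest it is 26 mm from the clip's origin towards -x and 43 mm above the underside; at the stop 32 mm towards -x and 26 mm above the underside.
- clip_c_jaw (a point): Middle of the jaw end of the base of clip_c (45 mm from its origin along +x, 4 mm above its underside).
- clip_c_heel (a point): Middle of the lever end of the base of clip_c (45 mm from its origin along -x, 4 mm above its underside).
- dustpan: Plain steel dustpan stuck fast on the shelf: 300 mm wide (y), 180 mm deep (x), wooden handle at the back. Origin: centre of its underside, on the shelf top; -x points out of the open mouth, towards the robot; +x to the back wall (45 mm high). Side walls 3 mm thick, 22 mm high for the front 80 mm, then 40 mm. The floor is thin sheet: a clip slides in over the lip without a step.
- pan_lip (a point): Middle of the pan's front lip, on the shelf top, 90 mm from the pan's origin along its -x; axes as the dustpan's (x into the pan, y along the lip).
- coaster_1: White ceramic coaster, 98 mm square, 8 mm thick, on edge in a fixed four-slot wooden rack (95 x 110 mm), its top 110 mm above the shelf; origin mid underside. Bystander.
- coaster_2: White ceramic coaster, 98 mm square, 8 mm thick, on edge in a fixed four-slot wooden rack (95 x 110 mm), its top 110 mm above the shelf; origin mid underside. Bystander.
- whisk: Steel mini whisk, 143 mm long, 24 mm across, lying along its x axis; origin near its middle. Bystander.
- organizer: Clear plastic pill organizer, 154 (x) x 36 x 27 mm high, lids shut; origin mid underside. Bystander.
- magnet: Copper-tone round magnet, 34 mm across, 10 mm high; origin mid underside. Bystander.
- mug: White mug, 82 mm across, 92 mm high; origin mid underside, handle at its +y. Bystander.
- jar: Glass jar, 72 mm across, 110 mm high; origin mid underside. Bystander.
Things that resemble listed ones, but are neither listed nor needed, are in the scene too. Leave any orange or red look-alike of the clip_a alone.

How it is judged:
On the way, in this order (a step that is already met when the one before it is completed fails the run):
1. one clip has its lever pressed down to the stop (press 1 of 3, one for each clip) ((z of clip_a_pad in the frame of clip_a below 0.0285 m or z of clip_b_pad in the frame of clip_b below 0.0285 m or z of clip_c_pad in the frame of clip_c below 0.0285 m)), for 0.1 s.
2. all the levers are up again (z of clip_a_pad in the frame of clip_a above 0.0405 m and z of clip_b_pad in the frame of clip_b above 0.0405 m and z of clip_c_pad in the frame of clip_c above 0.0405 m), for 0.1 s.
3. a second time, a clip has its lever pressed down to the stop (press 2 of 3, one for each clip) ((z of clip_a_pad in the frame of clip_a below 0.0285 m or z of clip_b_pad in the frame of clip_b below 0.0285 m or z of clip_c_pad in the frame of clip_c below 0.0285 m)), for 0.1 s.
4. all the levers are up again (all of step 2), for 0.1 s.
5. a third time, a clip has its lever pressed down to the stop (press 3 of 3, one for each clip) ((z of clip_a_pad in the frame of clip_a below 0.0285 m or z of clip_b_pad in the frame of clip_b below 0.0285 m or z of clip_c_pad in the frame of clip_c below 0.0285 m)), for 0.1 s.
6. all the levers are up again (all of step 4), for 0.1 s.
7. the weak clip (the one whose jaw bites with under 3 N) is inside the dustpan ((((x of clip_a_jaw in the frame of pan_lip between 0.002 and 0.185 m and y of clip_a_jaw in the frame of pan_lip between -0.148 and 0.148 m and x of clip_a_heel in the frame of pan_lip between 0.002 and 0.185 m and y of clip_a_heel in the frame of pan_lip between -0.148 and 0.148 m) and contact force between clip_a_lever and clip_a below 3 N) or ((x of clip_b_jaw in the frame of pan_lip between 0.002 and 0.185 m and y of clip_b_jaw in the frame of pan_lip between -0.148 and 0.148 m and x of clip_b_heel in the frame of pan_lip between 0.002 and 0.185 m and y of clip_b_heel in the frame of pan_lip between -0.148 and 0.148 m) and contact force between clip_b_lever and clip_b below 3 N) or ((x of clip_c_jaw in the frame of pan_lip between 0.002 and 0.185 m and y of clip_c_jaw in the frame of pan_lip between -0.148 and 0.148 m and x of clip_c_heel in the frame of pan_lip between 0.002 and 0.185 m and y of clip_c_heel in the frame of pan_lip between -0.148 and 0.148 m) and contact force between clip_c_lever and clip_c below 3 N))), for 0.2 s.
At the end, for the whole second after the job is handed in: The weak clip (bite under 3 N) lies flat and still in the dustpan, both ends of its base past the lip and between the walls; all levers are up; the firm clips lie flat within 40 mm, and coasters, whisk, organizer, magnet, mug, jar within 30 mm, of where they started (all of step 6 and (((x of clip_a_jaw in the frame of pan_lip between 0.002 and 0.185 m and y of clip_a_jaw in the frame of pan_lip between -0.148 and 0.148 m and x of clip_a_heel in the frame of pan_lip between 0.002 and 0.185 m and y of clip_a_heel in the frame of pan_lip between -0.148 and 0.148 m) and contact force between clip_a_lever and clip_a below 3 N and contact force between clip_b_lever and clip_b above 4 N and distance of each of clip_b, clip_c from where it was at the start of the episode below 0.04 m and contact force between clip_c_lever and clip_c above 4 N) or ((x of clip_b_jaw in the frame of pan_lip between 0.002 and 0.185 m and y of clip_b_jaw in the frame of pan_lip between -0.148 and 0.148 m and x of clip_b_heel in the frame of pan_lip between 0.002 and 0.185 m and y of clip_b_heel in the frame of pan_lip between -0.148 and 0.148 m) and contact force between clip_b_lever and clip_b below 3 N and contact force between clip_a_lever and clip_a above 4 N and distance of each of clip_a, clip_c from where it was at the start of the episode below 0.04 m and contact force between clip_c_lever and clip_c above 4 N) or ((x of clip_c_jaw in the frame of pan_lip between 0.002 and 0.185 m and y of clip_c_jaw in the frame of pan_lip between -0.148 and 0.148 m and x of clip_c_heel in the frame of pan_lip between 0.002 and 0.185 m and y of clip_c_heel in the frame of pan_lip between -0.148 and 0.148 m) and contact force between clip_c_lever and clip_c below 3 N and contact force between clip_a_lever and clip_a above 4 N and distance of each of clip_a, clip_b from where it was at the start of the episode below 0.04 m and contact force between clip_b_lever and clip_b above 4 N)) and linear speed of each of clip_a, clip_b, clip_c below 0.02 m/s and angle between each of clip_a, clip_b, clip_c's own z axis and vertical below 0.15 rad and distance of each of coaster_1, coaster_2, whisk, organizer, magnet, mug, jar from where it was at the start of the episode below 0.03 m); the robot touches nothing.
It fails at once if a clip is lifted more than 25 mm off the shelf (height (world z) of any of clip_a, clip_b, clip_c above 0.085 m).
It fails at once if a clip is tipped by more than about 35 degrees (angle between any of clip_a, clip_b, clip_c's own z axis and vertical above 0.6 rad).
It fails at once if a bystander (coaster, whisk, pill organizer, magnet, mug, jar) is moved more than 30 mm (distance of any of coaster_1, coaster_2, whisk, organizer, magnet, mug, jar from where it was at the start of the episode above 0.03 m).
It also fails if it takes over 54 s, if anything falls off the work surface, if the arm or the gripper's body presses on something with over 40 N, if the wrist force passes 120 N, or if a joint passes its speed limit or range.

## Working session

There is one attempt and no reset: what is moved stays moved. The work goes in short steps, Python scripts to look and compute and a tool call to move; the robot and the scene stay as the last step left them, time stands still between calls to the robot, and variables do not carry over. Pictures are saved under pics/ and viewed, at most 10 in all, crops included, and the job is handed in when it is done.

Besides the shell and the picture viewer there is one more tool, called after "Call:" by a JSON object that holds its "method" and its "body". move_arm: Moves the arm, as the interface text tells. Its arguments: {"type":"object","properties":{"rows":{"type":"array","items":{"type":"array","items":{"type":"number"}}},"newtons":{"type":"number"}},"required":["rows"]}

```bash
mkdir -p pics
cat > h.py <<'E'
import numpy as np, cv2
from cell import monitor, vision, workorder
def grab(n,f):
    im=vision.read_camera(n); cv2.imwrite(f,cv2.cvtColor(im,cv2.COLOR_RGB2BGR)); return im
def ray(n,u,v,T=None):
    c=vision.get_calibration(n);K=np.array(c["K"]);T=np.array(c["T"]) if T is None else T
    d=np.array([(u-K[0,2])/K[0,0],(v-K[1,2])/K[1,1]]);s=d.copy()
    for _ in range(20): s=d/(1+c["k1"]*(s@s))
    return T[:3,3],T[:3,:3]@np.array([s[0],-s[1],-1])
def onz(n,u,v,z,T=None):
    o,d=ray(n,u,v,T); return (o+d*(z-o[2])/d[2])[:2]
E
python3 - <<'E'
from h import *
grab("top","pics/top.png");grab("scene","pics/scene.png")
print(monitor.observe())
for n in("top","scene","wrist"):print(vision.get_calibration(n))
E
```

```text
{'time': 0.1, 'qpos': array([-1.34297942e+00,  3.42661253e-01,  1.52489787e+00, -5.37548947e-05,
        1.27538420e+00, -1.45984510e-01]), 'qvel': array([ 9.35628030e-05, -1.20742888e-03, -2.97469130e-04,  1.37075704e-03,
        6.68171261e-04,  2.05897161e-04]), 'joint_efforts': array([ 1.78669936e-03, -4.32004809e+01, -2.44694656e+01,  7.19226524e-02,
        5.25641721e-02, -5.99752866e-05]), 'tool_pos': array([ 0.19164047, -0.48839718,  0.22611844]), 'tool_rot': array([-3.14024887e+00, -1.45618868e-04,  3.73817005e-01]), 'contact_force': array([-0.38148729,  0.25963206,  0.40188904]), 'torque': array([-0.01940536, -0.03580723, -0.00089151]), 'grip_force': 0.0, 'opening': 0.09227150970021031}
{'K': array([[439.45055294,   0.        , 326.63721886],
       [  0.        , 439.45055294, 237.61017678],
       [  0.        ,   0.        ,   1.        ]]), 'k1': -0.050005142866359716, 'T': array([[-0.00662861,  0.99606929, -0.08832915,  0.41571032],
       [-0.99951821, -0.00927807, -0.02961858, -0.0322895 ],
       [-0.03032168,  0.08809026,  0.99565089,  0.90388441],
       [ 0.    
[... 328 characters left out ...]
0686053,  0.1695568 ,  0.1384803 ],
       [-0.00694057,  0.61437472,  0.78898386,  0.88601148],
       [ 0.        ,  0.        ,  0.        ,  1.        ]])}
{'K': array([[338.9475401 ,   0.        , 318.28134864],
       [  0.        , 338.9475401 , 238.79389228],
       [  0.        ,   0.        ,   1.        ]]), 'k1': -0.049472309411387735, 'mount': array([[-5.92931044e-04,  9.51683983e-01,  3.07078563e-01,
         8.24544529e-02],
       [ 9.99999634e-01,  3.74872426e-04,  7.69088996e-04,
        -5.85155720e-04],
       [ 6.16814394e-04,  3.07078907e-01, -9.51683857e-01,
        -1.58273152e-01],
       [ 0.00000000e+00,  0.00000000e+00,  0.00000000e+00,
         1.00000000e+00]])}
```

View pics/top.png

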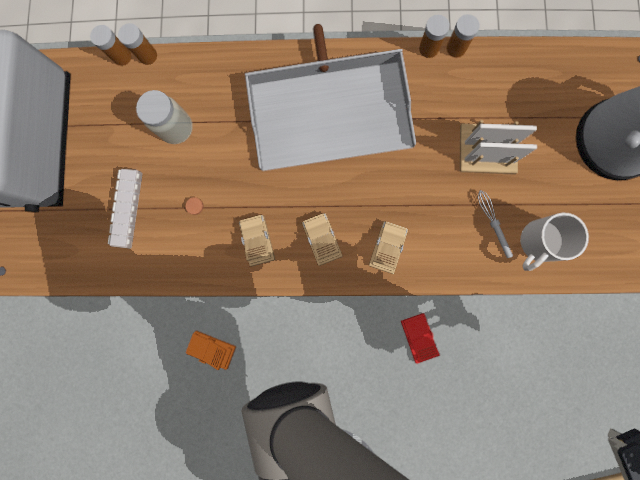

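View pics/scene.png

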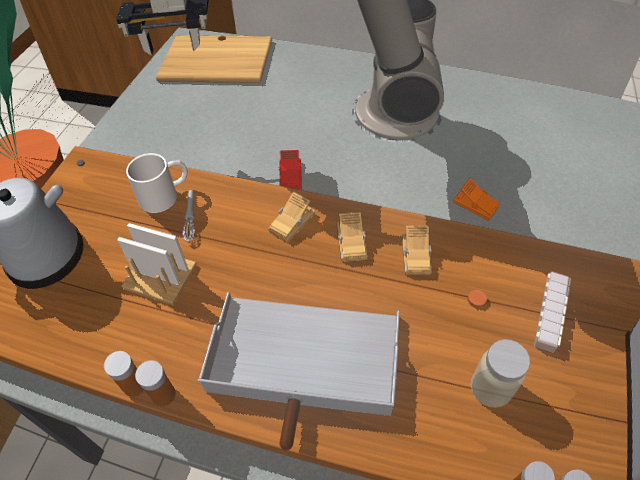

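The top view shows three pale clips at about (256,239), (322,238) and (389,246), with their jaws up towards the pan. The orange (211,350) and red (420,338) look-alikes are off the shelf. Next I'll measure the clips and the pan.

Run:
```python
from h import *
im=cv2.imread("pics/top.png");hsv=cv2.cvtColor(im,cv2.COLOR_BGR2HSV)
for p in[(256,232),(322,228),(392,235),(300,225)]:print(p,hsv[p[1],p[0]])
m=cv2.inRange(hsv,(12,40,140),(28,150,255));m[:205]=0;m[280:]=0
m=cv2.morphologyEx(m,cv2.MORPH_CLOSE,np.ones((5,5)))
m=cv2.morphologyEx(m,cv2.MORPH_OPEN,np.ones((5,5)))
cs,_=cv2.findContours(m,0,2)
out=im.copy()
for c in cs:
    if cv2.contourArea(c)<300: continue
    b=cv2.boxPoints(cv2.minAreaRect(c));W=np.array([onz("top",*p,.072) for p in b])
    print("box",b.round(1).tolist(),"ctr",W.mean(0).round(4),"sides",np.linalg.norm(W-np.roll(W,-1,0),axis=1).round(4))
    e=W[1]-W[0];f=W[2]-W[1];e=max(e,f,key=np.linalg.norm);e*=np.sign(e[0]);print(" yaw",np.arctan2(e[1],e[0]).round(3))
    cv2.drawContours(out,[np.int32(b)],0,(0,0,255),1)
for p,z in[((261,169),.06),((413,147),.06),((246,72),.105),((401,51),.105),((258,168),.082),((413,146),.082)]:print(p,onz("top",*p,z).round(4))
cv2.imwrite("pics/crop.png",cv2.resize(out[200:290,225:425],None,fx=4,fy=4,interpolation=2))
```

```text
(256, 232) [ 17  88 196]
(322, 228) [ 17  90 192]
(392, 235) [ 17  87 191]
(300, 225) [ 14 138 107]
box [[-0.0, 207.0], [45.0, 207.0], [45.0, 279.0], [0.0, 279.0]] ctr [0.4849 0.5991] sides [0.0975 0.1433 0.0959 0.1451]
 yaw 0.051
box [[131.0, 205.0], [639.0, 205.0], [639.0, 279.0], [131.0, 279.0]] ctr [ 0.4805 -0.1154] sides [0.9852 0.142  0.9706 0.1446]
 yaw 1.56
(261, 169) [0.6274 0.1212]
(413, 147) [ 0.6674 -0.1778]
(246, 72) [0.8068 0.1441]
(401, 51) [ 0.8427 -0.1528]
(258, 168) [0.624  0.1231]
(413, 146) [ 0.6628 -0.174 ]
```

View pics/crop.png

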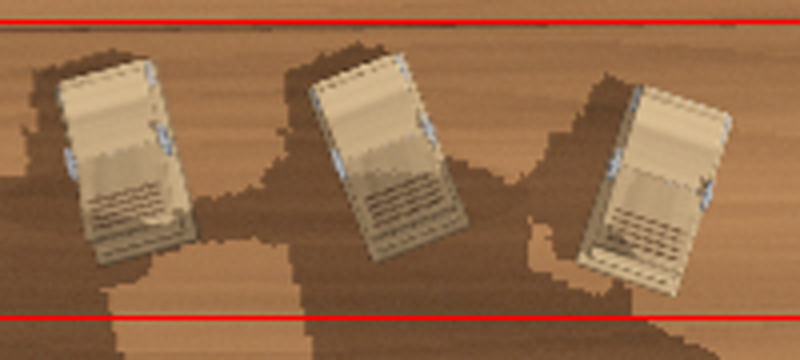

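Run:
```python
from h import *
f=lambda p,z:onz("top",225+p[0]/4,200+p[1]/4,z)
for n,hl,hr,jl,jr in[("L",(100,264),(197,238),(58,95),(150,60)),("M",(376,262),(468,224),(310,88),(400,55)),("R",(577,264),(675,296),(640,88),(732,120))]:
    hl,hr,jl,jr=f(hl,.072),f(hr,.072),f(jl,.078),f(jr,.078)
    heel=(hl+hr)/2;jaw=(jl+jr)/2;e=jaw-heel
    w=hl-hr
    yl=np.arctan2(e[1],e[0]);yw=np.arctan2(-w[0],w[1])
    y=yl; u=np.array([np.cos(y),np.sin(y)]);o=heel+.045*u
    print(n,"len",np.linalg.norm(e).round(4),"w",np.linalg.norm(w).round(4),np.linalg.norm(jl-jr).round(4),"yaw",yl.round(3),yw.round(3),"org",o.round(4),"press",(o-.03*u).round(4),"heel",heel.round(4))
```

```text
L len 0.0852 w 0.0479 0.047 yaw 0.247 0.254 org [0.4863 0.1266] press [0.4572 0.1192] heel [0.4426 0.1156]
M len 0.087 w 0.0471 0.0455 yaw 0.365 0.384 org [0.4875 0.0015] press [ 0.4595 -0.0092] heel [ 0.4455 -0.0146]
R len 0.0874 w 0.0483 0.0457 yaw -0.339 -0.324 org [ 0.4697 -0.1255] press [ 0.4414 -0.1155] heel [ 0.4273 -0.1105]
```

Call:
{"method": "move_arm", "body": {"rows": [[25, 37, 0, -0.07, 1], [25, 37, 0, -0.07, 1], [25, 37, 0, -0.07, 1], [25, 37, 0, -0.07, 1], [25, 37, 0, -0.07, 1], [25, 37, 0, -0.07, 1], [25, 37, 0, -0.07, 1], [25, 37, 0, -0.07, 1], [25, 37, 0, -0.07, 1], [25, 37, 0, -0.07, 1], [0, 0, 0, 0, 1], [0, 0, 0, 0, 1]]}}

```text
time: 1.3
tool_pos: [0.4418, -0.1178, 0.2264]
tool_rot: [3.141, 0.001, -0.323]
contact_force: [-0.5, 0.8, -0.1]
opening: 0.0021
grip_force: 0.0
```

```bash
cat >> h.py <<'E'
from scipy.spatial.transform import Rotation as Ro
def wristT():
    s=monitor.observe();T=np.eye(4);T[:3,:3]=Ro.from_euler("xyz",s["tool_rot"]).as_matrix();T[:3,3]=s["tool_pos"]
    return T@np.array(vision.get_calibration("wrist")["mount"])
def proj(P,T,n="wrist"):
    c=vision.get_calibration(n);p=T[:3,:3].T@(np.array(P)-T[:3,3]);s=np.array([p[0],-p[1]])/-p[2]
    s=s*(1+c["k1"]*(s@s));K=np.array(c["K"]);return s*[K[0,0],K[1,1]]+K[:2,2]
E
python3 - <<'E'
from h import *
T=wristT();im=grab("wrist","pics/w1.png")[:,:,::-1].copy()
o=np.array([.4697,-.1255]);y=-.33;R=np.array([[np.cos(y),-np.sin(y)],[np.sin(y),np.cos(y)]])
for a,b,z in[(-45,25,72),(-45,-25,72),(45,25,64),(45,-25,64),(-26,0,103),(-30,0,105)]:
    p=o+R@np.array([a,b])/1e3;q=proj([*p,z/1e3],T);cv2.circle(im,tuple(int(i) for i in q),3,(0,0,255),1);print(a,b,q.round(0))
cv2.imwrite("pics/w1a.png",im)
E
```

```text
-45 25 [290. 236.]
-45 -25 [342. 236.]
45 25 [289. 139.]
45 -25 [344. 140.]
-26 0 [316. 226.]
-30 0 [316. 231.]
```

View pics/w1a.png

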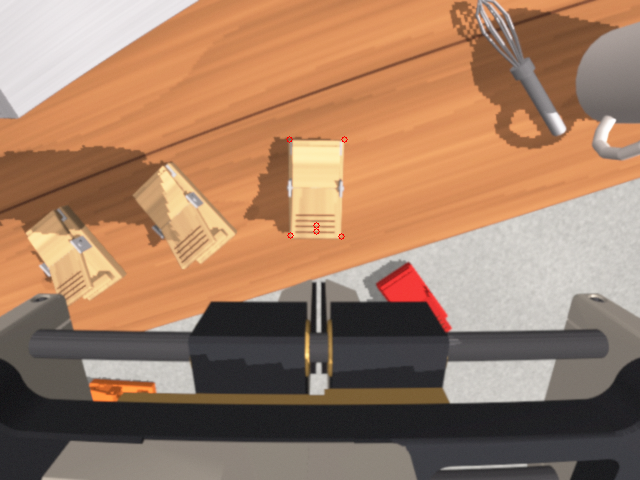

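The wrist view matches the predicted clip corners to 1–2 px (clip corners at 289–344, 139–236), so I'll press this clip first.

Call:
{"method": "move_arm", "body": {"rows": [[0, 1, -40, 0, 1], [0, 1, -40, 0, 1], [0, 0, -22, 0, 1], [0, 0, 0, 0, 1], [0, 0, -4, 0, 1], [0, 0, -4, 0, 1], [0, 0, -4, 0, 1], [0, 0, 0, 0, 1]]}}

```text
time: 2.15
tool_pos: [0.4418, -0.1169, 0.113]
tool_rot: [3.141, -0.0, -0.326]
contact_force: [-0.3, 0.1, -0.2]
opening: 0.0005
grip_force: 0.0
```

Call:
{"method": "move_arm", "body": {"rows": [[0, 0, -4, 0, 1], [0, 0, -4, 0, 1], [0, 0, -4, 0, 1], [0, 0, -2, 0, 1], [0, 0, 0, 0, 1]]}}

```text
time: 2.65
tool_pos: [0.4414, -0.1166, 0.0984]
tool_rot: [-3.142, 0.001, -0.326]
contact_force: [-3.6, 1.1, 2.4]
opening: 0.0006
grip_force: 1.3
```

Call:
{"method": "move_arm", "body": {"rows": [[0, 0, -2, 0, 1], [0, 0, -2, 0, 1], [0, 0, 0, 0, 1]]}}

```text
time: 2.95
tool_pos: [0.4419, -0.1168, 0.0946]
tool_rot: [3.141, -0.0, -0.326]
contact_force: [-1.4, 0.4, 3.1]
opening: 0.0004
grip_force: 1.2
```

Run:
```python
from h import *
s=monitor.observe();print(s["contact_force"],s["torque"],s["tool_pos"])
T=wristT();im=grab("wrist","pics/w2.png");cv2.imwrite("pics/w2a.png",cv2.resize(im[150:350,200:440,::-1],None,fx=3,fy=3))
```

```text
[-1.36881483  0.38114017  3.0521147 ] [ 0.16899852  0.30979139 -0.05000708] [ 0.4418867  -0.11681671  0.09460041]
```

View pics/w2a.png

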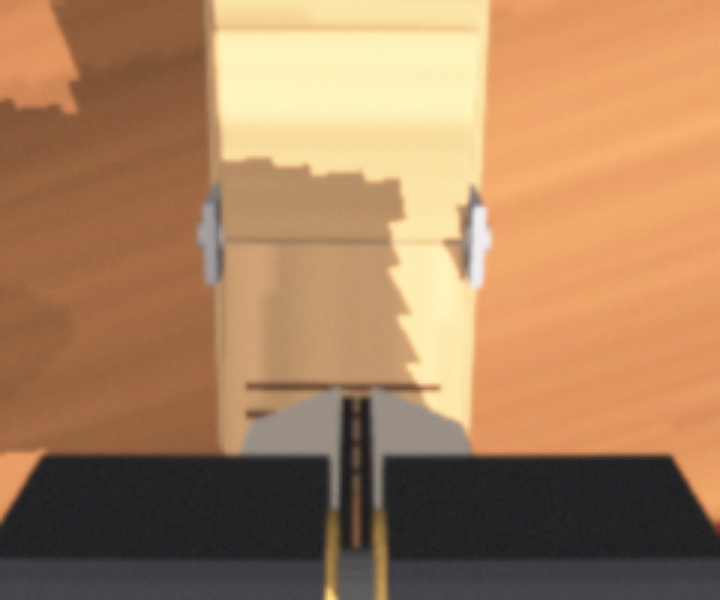

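The fingers sit on the ridged arm of this clip, and about 3 N at 10 mm of travel suggests it is the weak one. I'll press on to the stop.

Call:
{"method": "move_arm", "body": {"rows": [[0, 0, -3, 0, 1], [0, 0, -3, 0, 1], [0, 0, -2, 0, 1], [0, 0, 0, 0, 1], [0, 0, 0, 0, 1]]}}

```text
time: 3.5
tool_pos: [0.4414, -0.1166, 0.0866]
tool_rot: [3.142, 0.001, -0.326]
contact_force: [-2.9, 0.9, 4.5]
opening: 0.0003
grip_force: 2.2
```

Call:
{"method": "move_arm", "body": {"rows": [[0, 0, -1, 0, 1], [0, 0, -1, 0, 1], [0, 0, 0, 0, 1]]}}

```text
time: 3.8
tool_pos: [0.4414, -0.1167, 0.0859]
tool_rot: [3.141, 0.0, -0.326]
contact_force: [-7.3, 2.6, 20.0]
opening: 0.0003
grip_force: 9.6
```

The force jumped from 4.5 N to 20 N, so the stop is reached and this is the weak clip. Now I'll release and go to the middle clip.

Call:
{"method": "move_arm", "body": {"rows": [[0, 0, 20, 0, 1], [0, 0, 40, 0, 1], [0, 0, 10, 0, 1], [3, 15, 0, 0.1, 1], [3, 15, 0, 0.1, 1], [3, 15, 0, 0.1, 1], [3, 15, 0, 0.1, 1], [2, 16, 0, 0.1, 1], [2, 16, 0, 0.1, 1], [2, 16, 0, 0.1, 1], [0, 0, 0, 0, 1], [0, 0, 0, 0, 1]]}}

```text
time: 5.0
tool_pos: [0.4599, -0.0089, 0.1544]
tool_rot: [3.141, 0.0, 0.372]
contact_force: [-0.3, 0.2, 0.3]
opening: 0.0002
grip_force: 0.0
```

Call:
{"method": "move_arm", "body": {"rows": [[0, 0, -30, 0, 1], [0, 0, -10, 0, 1], [0, 0, 0, 0, 1], [0, 0, -4, 0, 1], [0, 0, -4, 0, 1], [0, 0, -4, 0, 1], [0, 0, -4, 0, 1], [0, 0, 0, 0, 1]]}}

```text
time: 5.8
tool_pos: [0.4584, -0.0094, 0.0992]
tool_rot: [3.141, 0.003, 0.374]
contact_force: [-7.2, -3.6, 10.6]
opening: 0.0002
grip_force: 5.4
```

Call:
{"method": "move_arm", "body": {"rows": [[0, 0, -4, 0, 1], [0, 0, -4, 0, 1], [0, 0, -4, 0, 1], [0, 0, -1, 0, 1], [0, 0, 0, 0, 1]]}}

```text
time: 6.3
tool_pos: [0.4584, -0.0093, 0.0866]
tool_rot: [3.141, 0.003, 0.374]
contact_force: [-7.3, -3.5, 10.6]
opening: 0.0001
grip_force: 5.4
```

Call:
{"method": "move_arm", "body": {"rows": [[0, 0, -1, 0, 1], [0, 0, -1, 0, 1], [0, 0, 0, 0, 1]]}}

```text
time: 6.6
tool_pos: [0.4585, -0.0094, 0.0862]
tool_rot: [3.141, 0.002, 0.374]
contact_force: [-12.6, -3.0, 28.5]
opening: 0.0007
grip_force: 14.2
```

The middle clip is firm (about 11 N, then the stop). Now the left one.

Call:
{"method": "move_arm", "body": {"rows": [[0, 0, 20, 0, 1], [0, 0, 40, 0, 1], [0, 0, 10, 0, 1], [0, 26, 0, -0.03, 1], [0, 26, 0, -0.03, 1], [0, 26, 0, -0.03, 1], [-1, 26, 0, -0.03, 1], [-1, 25, 0, 0, 1], [0, 0, 0, 0, 1], [0, 0, 0, 0, 1]]}}

```text
time: 7.6
tool_pos: [0.4576, 0.1204, 0.1536]
tool_rot: [3.141, 0.0, 0.255]
contact_force: [-0.3, 0.4, 0.6]
opening: 0.0006
grip_force: 0.0
```

Call:
{"method": "move_arm", "body": {"rows": [[0, 0, -30, 0, 1], [0, 0, -10, 0, 1], [0, 0, 0, 0, 1], [0, 0, -4, 0, 1], [0, 0, -4, 0, 1], [0, 0, -4, 0, 1], [0, 0, -4, 0, 1], [0, 0, 0, 0, 1]]}}

```text
time: 8.4
tool_pos: [0.4559, 0.1197, 0.0982]
tool_rot: [3.141, 0.004, 0.254]
contact_force: [-7.5, -2.4, 11.2]
opening: 0.0009
grip_force: 5.7
```

Call:
{"method": "move_arm", "body": {"rows": [[0, 0, -4, 0, 1], [0, 0, -4, 0, 1], [0, 0, -4, 0, 1], [0, 0, -1, 0, 1], [0, 0, 0, 0, 1]]}}

```text
time: 8.9
tool_pos: [0.456, 0.1198, 0.0864]
tool_rot: [3.141, 0.003, 0.254]
contact_force: [-11.1, -3.7, 20.5]
opening: 0.0005
grip_force: 9.8
```

Call:
{"method": "move_arm", "body": {"rows": [[0, 0, -1, 0, 1], [0, 0, -1, 0, 1], [0, 0, 0, 0, 1]]}}

```text
time: 9.2
tool_pos: [0.4561, 0.1198, 0.086]
tool_rot: [3.141, 0.002, 0.254]
contact_force: [-16.1, -3.7, 37.8]
opening: 0.0001
grip_force: 18.5
```

All three presses are done. The right clip is weak (about 4 N at the stop), and the other two took 11–20 N. I'll go back over the right clip with the gripper part open, so I can take its base lightly and slide it.

Call:
{"method": "move_arm", "body": {"rows": [[0, 0, 20, 0, 1], [0, 0, 40, 0, 1], [0, 0, 40, 0, 1], [-2, -30, 0, -0.07, -0.6], [-2, -30, 0, -0.07, -0.6], [-2, -30, 0, -0.07, -0.6], [-2, -30, 0, -0.07, -0.6], [-2, -30, 0, -0.08, -0.6], [-2, -29, 0, -0.08, -0.6], [-2, -29, 0, -0.07, -0.6], [0, -29, 0, -0.07, -0.6], [0, 0, 0, 0, -0.6]]}}

```text
time: 10.4
tool_pos: [0.4441, -0.1198, 0.1833]
tool_rot: [3.141, -0.002, -0.331]
contact_force: [-0.6, -0.4, -0.0]
opening: 0.0678
grip_force: 0.0
```

Run:
```python
from h import *
s=monitor.observe();print(s["tool_pos"],s["tool_rot"],s["opening"],s["time"])
T=wristT();im=grab("wrist","pics/w3.png")[:,:,::-1].copy()
o=np.array([.4697,-.1255]);y=-.33;R=np.array([[np.cos(y),-np.sin(y)],[np.sin(y),np.cos(y)]])
for a,b,z in[(-45,25,72),(-45,-25,72),(45,25,64),(45,-25,64),(-28,0,103)]:
    p=o+R@np.array([a,b])/1e3;q=proj([*p,z/1e3],T);cv2.circle(im,tuple(int(i) for i in q),3,(255,0,0),1)
cv2.imwrite("pics/w3a.png",im)
```

```text
[ 0.4441006  -0.11976156  0.18328406] [ 3.14050061e+00 -1.99626038e-03 -3.31102889e-01] 0.06777900721849793 10.4
```

View pics/w3a.png

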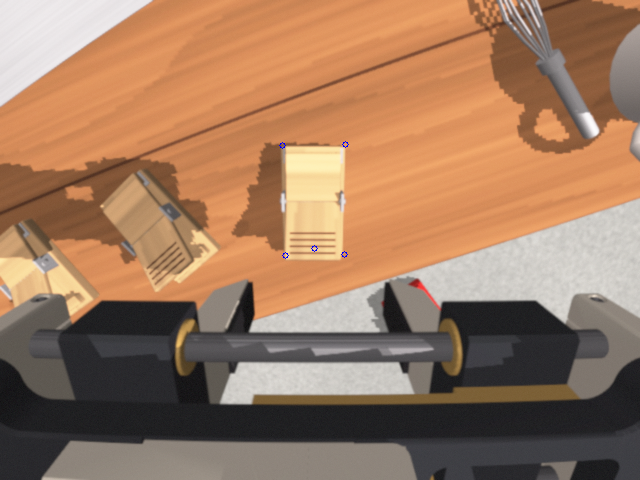

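The wrist view shows the weak clip still at (285–345, 145–258), with its heel about 2 mm back. I'll descend astride it and close gently.

Call:
{"method": "move_arm", "body": {"rows": [[-1, 1, -40, 0, -0.6], [-1, 2, -40, 0, -0.6], [0, 0, -25, 0, -0.6], [0, 0, -8, 0, -0.6], [0, 0, -6, 0, -0.6], [0, 0, 0, 0, -0.6]]}}

```text
time: 11.05
tool_pos: [0.4422, -0.1136, 0.0642]
tool_rot: [3.141, -0.001, -0.325]
contact_force: [0.8, -0.2, -0.1]
opening: 0.0735
grip_force: 0.0
```

Call:
{"method": "move_arm", "body": {"rows": [[0, 0, 0, 0, 0], [0, 0, 0, 0, 0.1], [0, 0, 0, 0, 0.2], [0, 0, 0, 0, 0.2], [0, 0, 0, 0, 0.2], [0, 0, 0, 0, 0.2]], "newtons": 8}}

```text
time: 11.65
tool_pos: [0.4421, -0.1139, 0.0643]
tool_rot: [3.141, -0.001, -0.326]
contact_force: [-0.6, 0.9, 6.4]
opening: 0.0501
grip_force: 8.0
```

Call:
{"method": "move_arm", "body": {"rows": [[5, 1, 0, 0.02, 0.2], [8, 1, 0, 0.04, 0.2], [10, 1, 0, 0.04, 0.2], [12, 2, 0, 0.04, 0.2], [12, 2, 0, 0.04, 0.2], [12, 2, 0, 0.04, 0.2], [12, 2, 0, 0.04, 0.2], [12, 2, 0, 0.04, 0.2], [12, 2, 0, 0.04, 0.2], [10, 1, 0, 0.04, 0.2], [5, 0, 0, 0.02, 0.2], [0, 0, 0, 0, 0.2]]}}

```text
time: 12.85
tool_pos: [0.5517, -0.0978, 0.0641]
tool_rot: [3.141, 0.001, 0.075]
contact_force: [-1.6, 0.3, 4.9]
opening: 0.0497
grip_force: 8.0
```

Call:
{"method": "move_arm", "body": {"rows": [[6, 1, 0, 0.01, 0.2], [12, 1, 0, 0.01, 0.2], [14, 1, 0, 0.01, 0.2], [15, 2, 0, 0.01, 0.2], [15, 2, 0, 0.01, 0.2], [15, 2, 0, 0.01, 0.2], [15, 2, 0, 0, 0.2], [15, 2, 0, 0, 0.2], [15, 1, 0, 0, 0.2], [13, 0, 0, 0, 0.2], [8, 0, 0, 0, 0.2], [0, 0, 0, 0, 0.2]]}}

```text
time: 14.05
tool_pos: [0.6955, -0.0838, 0.064]
tool_rot: [3.141, -0.001, 0.134]
contact_force: [0.9, 0.2, 2.9]
opening: 0.05
grip_force: 8.0
```

Call:
{"method": "move_arm", "body": {"rows": [[0, 0, 0, 0, 0], [0, 0, 0, 0, -0.3], [0, 0, 0, 0, -0.4], [0, 0, 0, 0, -0.4], [0, 0, 40, 0, -0.4], [0, 0, 50, 0, -0.4], [0, 0, 30, 0, -0.4], [-50, 0, 0, 0, -0.4], [-50, 0, 0, 0, -0.4], [-50, 0, 0, 0, -0.4], [-50, 0, 0, 0, -0.4], [0, 0, 0, 0, -0.4]]}}

```text
time: 15.25
tool_pos: [0.4866, -0.0821, 0.1822]
tool_rot: [-3.138, 0.009, 0.133]
contact_force: [0.4, -0.6, -0.1]
opening: 0.0642
grip_force: 0.0
```

Run:
```python
from h import *
print(monitor.observe()["tool_pos"]);grab("scene","pics/s2.png")
```

```text
[ 0.48658245 -0.08205647  0.18215547]
```

View pics/s2.png

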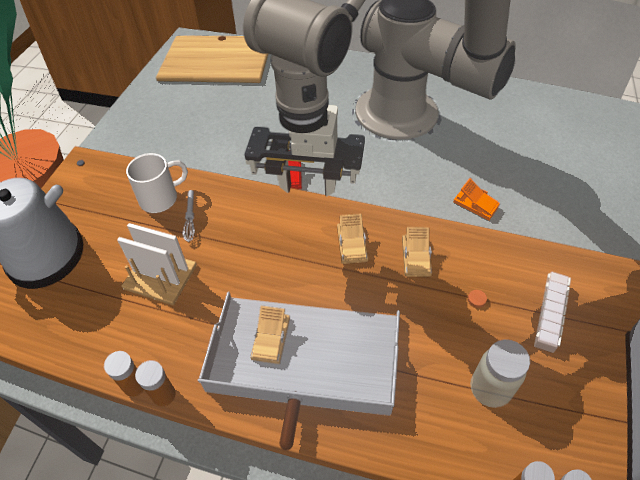

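The weak clip sits in the pan at (270,334), and the firm clips at (352,238) and (417,250) haven't moved. One quick number check, then I'll hand in.

Run:
```python
from h import *
R=np.array([[.991,-.133],[.133,.991]])
j=onz("scene",267,359,.066); print("jaw in lip frame",R.T@(j-[.647,-.028]), j)
print(workorder.hand_in())
```

```text
jaw in lip frame [ 0.1105288 -0.0578059] [ 0.7642492  -0.07059512]
the job is handed in; nothing more can be done
None
```

The weak clip was the right-hand one of the three in the top view; all three levers were pressed to the stop and released, that clip was slid fully into the dustpan (heel about 20 mm past the lip), and the job is handed in, with no verdict returned.

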